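Find the slide clamp with the tired spring

TASK

One of the two slide clamps has a tired spring. Test first the clamp on the robot's left, then the one on its right: with shut fingers push the upright tab of its sprung arm sideways to about 7 newtons (never over 12), hold for a second while you read the pointer on the scale (a healthy spring stops short of the long middle mark, the tired one runs past it), and ease the arm back to rest without letting it snap. Then take the grey marker peg from its stand, set it upright and fully down in the tired clamp's socket, and test that clamp once more to confirm, leaving everything else on the bench where it is.

Things in the scene. Friction and masses are not known exactly. Their poses are not given: they have to be found in the camera images.
- clamp_a: one of two look-alike slide clamps fixed side by side, sides swap. Black plate 165 x 140 x 12 mm; origin on its underside, x away from the robot, y left; plate spans x -80 to 85, y -70 to 70 mm. Steel arm, 14 mm wide, z 22 to 30 mm, pivots about the vertical at (55, 0) mm; at rest it points to -x, turned 0.4 rad towards +y. Steel jaw (to z 20 mm) left of the arm's rest
- clamp_b: the other clamp, same shape and frame. On both: 11 white ticks 0.1 rad apart on the plate at the arm's pointed end; the first is rest (0), the sixth (0.5 rad) is the long middle mark. To open, press shut fingertips on the tab's left (+y) face at z 35 to 66 mm and push to the clamp's -y; do not pinch. A straight push along -y at clamp x = -37 mm stays on the tab
- clamp_a_arm (a joint): sprung arm of clamp_a: 0 rad at rest on its stop, grows as the tab is pushed to the clamp's -y, up to 1.0. The push needed starts near 0.5 to 1 N and rises steadily with travel, always by less than 0.3 N per mm. At 7 N one clamp's arm stays well short of 0.5 rad and the other's goes past it; which one is tired differs and is found only by pushing
- clamp_a_tab (a point): middle of the top edge of clamp_a's flat upright thumb tab: 95 mm from the pivot, 30 mm long along the arm, 8 mm thick, z 30 to 66 mm. Moves with the arm; x axis along the arm, to the pivot
- clamp_a_socket (a point): centre of the floor of clamp_a's marker socket, an upright open aluminium tube at the far right corner of the plate, at (60, -48) mm from the clamp's origin; 22 mm inside, 32 mm outside diameter; floor 12 mm, rim 32 mm above the bench
- clamp_b_arm (a joint): sprung arm of clamp_b: 0 rad at rest on its stop, grows as the tab is pushed to the clamp's -y, up to 1.0. The push needed starts near 0.5 to 1 N and rises steadily with travel, always by less than 0.3 N per mm. At 7 N one clamp's arm stays well short of 0.5 rad and the other's goes past it; which one is tired differs and is found only by pushing
- clamp_b_tab (a point): middle of the top edge of clamp_b's flat upright thumb tab: 95 mm from the pivot, 30 mm long along the arm, 8 mm thick, z 30 to 66 mm. Moves with the arm; x axis along the arm, to the pivot
- clamp_b_socket (a point): centre of the floor of clamp_b's marker socket, an upright open aluminium tube at the far right corner of the plate, at (60, -48) mm from the clamp's origin; 22 mm inside, 32 mm outside diameter; floor 12 mm, rim 32 mm above the bench
- marker: loose grey plastic marker peg, 58 mm tall, 40 g: shank 16 mm diameter for the lower 34 mm, round head 26 mm diameter from 36 to 58 mm; origin at the centre of its foot, z up along the peg. Starts upright in a stand
- stand: fixed aluminium stand for the marker, right of the clamps: 50 x 50 x 12 mm foot with the same 20 mm tall tube as the clamps' sockets; origin under its centre
- pen_pot: bystander: dark pot of pens, 76 mm diameter, about 145 mm tall with pens; origin under its centre
- oil: bystander: small amber bottle, 32 mm diameter, 75 mm tall; origin under its centre
- timer: bystander: flat white timer, 60 x 65 x 18 mm; origin under its centre
Mind the look-alikes: they are no part of the job. Leave any pink or turquoise look-alike of the clamp_b alone.

How it is judged:
By the outcome, as a careful person would: the job done as asked, in the order asked, and still so for the second after the job is handed in, with the robot touching nothing.
It also fails if it takes over 69 s, if anything falls off the work surface, if the arm or the gripper's body presses on something with over 40 N, if the wrist force passes 120 N, or if a joint passes its speed limit or range.

ROBOT

A 6-joint arm with a two-finger parallel gripper is mounted at the origin on the work surface. World frame = base frame: x ahead of the robot, y to its left, z up, the work surface at z = 0. Lengths are in mm, angles in rad, forces in N, time in s.
With the tool pointing down it reaches from about 350 to 925 mm from the base axis. Payload 6.4 kg.
Tool frame: the origin (TCP) lies at the very end of the fingers, on their centre line; the grasp point (between the pads) lies 19 mm behind it (robot.pinch_z is the distance from the TCP to the grasp point, in mm); x points along the fingers, z is the direction in which the jaws open and shut, and the axes are right-handed (so a half turn about x gives the same grasp; the last joint's range is limited). The gripper opens to 85 mm and grips with 20 to 120 N. Pads are 22 mm wide; open, the fingers measure 114 mm over their backs; the gripper's body (76 mm by 85 mm) begins 54 mm behind the grasp point. The pads swing forward as they close: fully open they stand 13 mm farther back than shut.
Start: joints at [0.958, 0.245, 1.558, -0, 1.339, -0.174], TCP at [276.154, 588.433, 231.29] pointing down, gripper open.
Joint ranges: [-3.13, 3.13], [-1.02, 2.26], [0.13, 2.54], [-0.95, 4.09], [0.21, 2.88], [-2.74, 2.74]. Speed limits (rad/s): [2.57, 2.57, 3.14, 3.14, 3.14, 3.14].

INTERFACE

Orientations are given as a rotation vector (axis times angle).
In Python, from station import robot gives the robot as it stands.
- The arm moves only by the tool drive_tool, never from a script. Its argument "increments" is one flat list of numbers, 7 for each row, row after row: the shift along the world's x, y, z in m, then the turn, a rotation vector about the world's x, y, z in rad, then the finger opening in m, from 0 to 0.0854. In form: [dx, dy, dz, rx, ry, rz, hand, dx, dy, dz, rx, ry, rz, hand, ...]. A call has 1 to 20 rows; each row is the pose to reach, as a shift and turn from the pose commanded when the call began; what a row does not reach only later rows make up. A row lasts 1/8 s, in which the tool goes at most 62.5 mm and 10.7 degrees, less where a joint would pass 70% of its speed; a pose out of reach is approached as far as the arm can. A call with a gripper value outside its range is refused whole. The fingers move at their own pace and stop on an object; "newtons" is the grip in N (left out, the last holds). Time passes only in rows, so rows that repeat a pose let the fingers close. It gives the time, the measured TCP pose, the force and the opening at its end, in the units of the state.
- robot.read_state(): the state, without advancing time (a new reading comes with each control period).
- robot.camera(name): name is "scene" or "top"; returns a dict with "img" (384x512x3 uint8, red, green, blue), "depth" (384x512 float32, mm along the optical axis (not along the pixel's ray), 0 where there is no reading), "camera_matrix" (3x3 intrinsics, pixels), "k1" (the pictures are not rectified: a ray, as slopes to the right and down, at radius r is drawn at 1 + k1 r^2 times it, then the intrinsics apply), "world_to_cam" (4x4, takes a point from world to camera coordinates). Camera axes: x right, y up, looking along -z (the intrinsics and any distortion apply to the point x, -y, -z); pixel columns grow to the right and rows downward; lengths in mm; the calibration is good to about 2 mm. A picture is of the moment at which its call begins.
- robot.sign_off(): hands the job in, once; it reports no verdict.
The state is a dict: "t": time; "joint_pos": joint angles; "qd": joint speeds; "joint_efforts": joint torques, N m; "position": TCP position; "tool_rot": TCP orientation; "wrist_force": force on the tool from outside, world axes, zero at the start; "wrist_torque": the same for the moment, N m; "width": opening from 0.0 (shut) to 1.0 (fully open).
Only numpy, scipy, OpenCV 4.12 (cv2) and the standard library are available. Lean on these libraries where they do the work, as an engineer would, in place of code of your own. Each camera call takes 0.05 s, during which the arm holds its last target.

## Working session

There is one attempt and no reset: what is moved stays moved. The work goes in short steps, Python scripts to look and compute and a tool call to move; the robot and the scene stay as the last step left them, time stands still between calls to the robot, and variables do not carry over. Pictures are saved under pics/ and viewed, and the job is handed in when it is done.

Besides the shell and the picture viewer there is one more tool, called after "Request:" as name(argument=value, ...), one argument or row to a line, values as JSON. drive_tool: Moves the arm, as the interface text tells. Its arguments: {"type":"object","properties":{"increments":{"type":"array","items":{"type":"number"}},"newtons":{"type":"number"}},"required":["increments"]}

```bash
mkdir -p pics; ls; cat > h.py <<'E'
from station import robot
import numpy as np, cv2
def snap(name,fn):
    c=robot.camera(name); cv2.imwrite('pics/'+fn+'.png',c['img'][:,:,::-1]); np.savez('pics/'+fn+'.npz',**{k:np.array(v) for k,v in c.items()}); return c
def load(fn): return dict(np.load('pics/'+fn+'.npz'))
def ray(c,u,v):
    K=c['camera_matrix'];k1=float(c['k1'])
    d=np.array([(u-K[0,2])/K[0,0],(v-K[1,2])/K[1,1]]);s=d.copy()
    for _ in range(20): s=d/(1+k1*(s@s))
    return s
def atz(c,u,v,z):
    s=ray(c,u,v);M=np.linalg.inv(c['world_to_cam']);d=M[:3,:3]@np.array([s[0],-s[1],-1]);o=M[:3,3]
    return o+d*(z-o[2])/d[2]
def atd(c,u,v):
    s=ray(c,u,v);D=c['depth'][int(round(v)),int(round(u))];M=np.linalg.inv(c['world_to_cam'])
    return M[:3,:3]@(np.array([s[0],-s[1],-1])*D)+M[:3,3]
def proj(c,p):
    q=c['world_to_cam']@np.append(p,1);s=np.array([q[0],-q[1]])/-q[2];s=s*(1+float(c['k1'])*(s@s));K=c['camera_matrix']
    return np.array([K[0,0]*s[0]+K[0,2],K[1,1]*s[1]+K[1,2]])
E
python3 - <<'E'
from h import *
for n in('scene','top'):
    c=snap(n,n+'0'); print(n,c['camera_matrix'],c['k1'],np.linalg.inv(c['world_to_cam'])[:3].round(2))
print(robot.read_state(), robot.pinch_z)
E
```

```text
pics
scene [[412.64934647   0.         248.32945436]
 [  0.         412.64934647 186.4245122 ]
 [  0.           0.           1.        ]] -0.14435992351104265 [[ 5.40000e-01 -5.30000e-01  6.50000e-01  1.19735e+03]
 [ 8.40000e-01  3.40000e-01 -4.20000e-01 -4.42450e+02]
 [ 0.00000e+00  7.80000e-01  6.30000e-01  7.09890e+02]]
top [[461.72725404   0.         257.16660939]
 [  0.         461.72725404 182.77499061]
 [  0.           0.           1.        ]] -0.18014230606472623 [[-2.00000e-02  9.80000e-01 -1.90000e-01  3.01500e+02]
 [-1.00000e+00 -2.00000e-02 -2.00000e-02 -8.47000e+00]
 [-2.00000e-02  1.90000e-01  9.80000e-01  1.34605e+03]]
{'t': 0.1, 'joint_pos': array([ 9.57925914e-01,  2.45741892e-01,  1.55887328e+00,  1.99931664e-05,
        1.33870426e+00, -1.74090270e-01]), 'qd': array([-0.00032825, -0.00200583, -0.00231501,  0.0008088 , -0.00216271,
        0.00067954]), 'joint_efforts': array([-5.50459390e-04, -4.30671608e+01, -3.27128005e+01, -1.77742800e-04,
        2.82316098e-03,  2.50669262e-05]), 'position': array([275.84007373, 588.0245499 , 230.30214106]), 'tool_rot': array([-0.8809443 ,  1.38704177,  0.87989097]), 'wrist_force': array([ 0.07029549,  0.36202113, -0.32006476]), 'wrist_torque': array([-0.01900978,  0.03534094,  0.02740329]), 'width': 1.0033203208651356} 18.700000000000003
```

View pics/scene0.png

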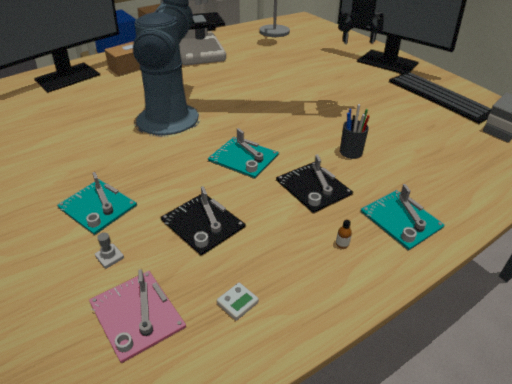

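View pics/top0.png

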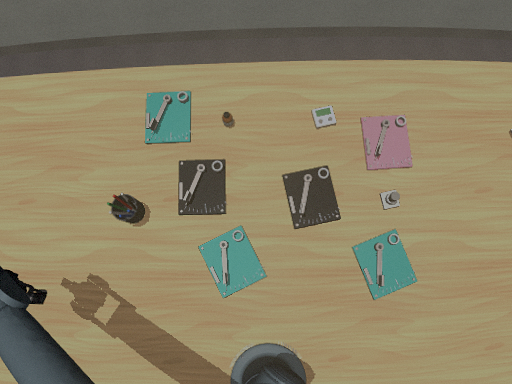

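```bash
python3 - <<'E'
import cv2
i=cv2.imread('pics/top0.png')
cv2.imwrite('pics/tc.png',cv2.resize(i[145:240,165:425],None,fx=3,fy=3,interpolation=cv2.INTER_CUBIC))
i=cv2.imread('pics/scene0.png')
cv2.imwrite('pics/sc.png',cv2.resize(i[145:275,85:365],None,fx=2.8,fy=2.8,interpolation=cv2.INTER_CUBIC))
E
```

```text
(no output)
```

View pics/tc.png

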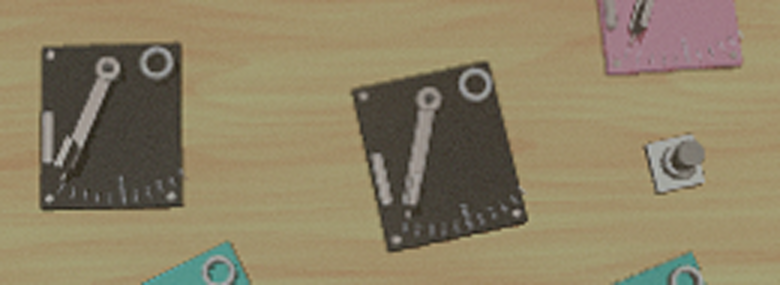

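View pics/sc.png

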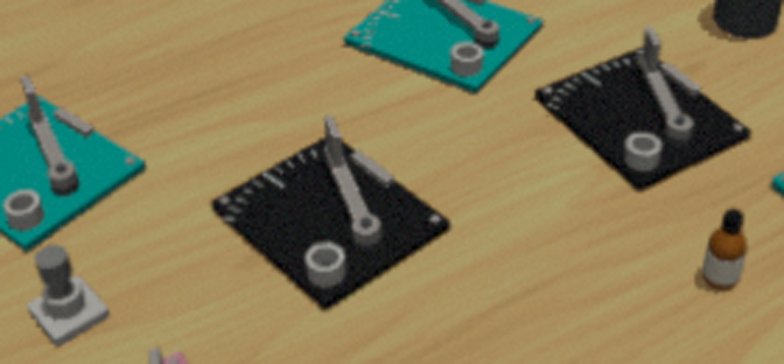

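```bash
cat > meas.py <<'E'
from h import *
from scipy.optimize import minimize
def fit(c,uv,th):
    im=c['img'].astype(int); u,v=uv
    g=im.max(2); sat=im.max(2)-im.min(2)
    m=((g<th)).astype(np.uint8)
    w=np.zeros_like(m); w[v-48:v+48,u-55:u+55]=1; m&=w
    m=cv2.morphologyEx(m,cv2.MORPH_CLOSE,np.ones((3,3)))
    n,l,s,ce=cv2.connectedComponentsWithStats(m)
    k=1+np.argmax(s[1:,4]); cs,_=cv2.findContours((l==k).astype(np.uint8),cv2.RETR_EXTERNAL,cv2.CHAIN_APPROX_NONE)
    h=cv2.convexHull(cs[0])[:,0].astype(np.float32)
    return h,s[k]
E
python3 - <<'E'
from meas import *
ct,cs=load('top0'),load('scene0')
for nm,a,b in(('L',(203,187),(314,186)),('R',(311,196),(203,220))):
  for c,uv,th in((ct,a,85),(cs,b,45)):
    h,s=fit(c,uv,th)
    P=np.array([atz(c,*p,12)[:2] for p in h],np.float32)
    r=cv2.minAreaRect(P); print(nm,s,r,cv2.boxPoints(r).round(0).tolist())
for c,uv in((ct,(394,196)),(ct,(389,202)),(ct,(203,166)),):
  print(atd(c,*uv))
E
```

```text
L [ 179  160   47   55 2194] ((557.0872802734375, 181.92828369140625), (164.4191436767578, 136.14500427246094), 0.6704264879226685) [[474.0, 249.0], [476.0, 113.0], [640.0, 115.0], [638.0, 251.0]]
L [ 277  164   75   48 1499] ((565.6316528320312, 175.87570190429688), (166.07557678222656, 141.3776397705078), 0.0648418590426445) [[483.0, 246.0], [483.0, 105.0], [649.0, 105.0], [649.0, 247.0]]
R [ 283  166   58   63 2268] ((519.2891235351562, -138.84716796875), (163.81129455566406, 138.57119750976562), 10.893386840820312) [[426.0, -86.0], [452.0, -222.0], [613.0, -191.0], [587.0, -55.0]]
R [ 161  195   84   60 2063] ((527.7966918945312, -143.50747680664062), (165.69874572753906, 139.00531005859375), 11.061704635620117) [[433.0, -91.0], [460.0, -228.0], [622.0, -196.0], [596.0, -59.0]]
[ 505.37037767 -369.52029723   70.54377404]
[ 493.23350555 -362.22486164   39.38827161]
[615.54302043 175.61000397  30.33059385]
```

```bash
cat > ov.py <<'E'
from h import *
def W(pose,p):
    x,y,t=pose;c,s=np.cos(t),np.sin(t);p=np.array(p,float)
    return np.array([x+c*p[0]-s*p[1],y+s*p[0]+c*p[1],p[2]])
def curves(arm=0.0):
    L=[]
    for z in(0,12): L.append(([(-80,-70,z),(85,-70,z),(85,70,z),(-80,70,z),(-80,-70,z)],(0,0,255)))
    th=np.linspace(0,2*np.pi,40)
    for r,z in((16,32),(11,32),(16,12)): L.append(([(60+r*np.cos(a),-48+r*np.sin(a),z) for a in th],(0,255,0)))
    a=np.pi-0.4+arm
    f=lambda d,e,z:(55+d*np.cos(a)-e*np.sin(a),d*np.sin(a)+e*np.cos(a),z)
    L.append(([f(80,-4,66),f(110,-4,66),f(110,4,66),f(80,4,66),f(80,-4,66)],(255,255,0)))
    L.append(([f(0,-7,30),f(80,-7,30),f(80,7,30),f(0,7,30)],(255,0,255)))
    return L
def draw(c,poses,box,f,fn,arm=0):
    u0,v0,u1,v1=box
    im=cv2.resize(c['img'][v0:v1,u0:u1,::-1],None,fx=f,fy=f,interpolation=cv2.INTER_CUBIC)
    for p in poses:
        for pts,col in curves(arm):
            q=np.array([(proj(c,W(p,x))-[u0,v0]+.5)*f for x in pts]).round().astype(int)
            cv2.polylines(im,[q],False,col,1)
    cv2.imwrite('pics/'+fn+'.png',im)
E
python3 - <<'E'
from ov import *
P=[(556,180,0.008),(519,-140,0.19)]
# minrect centre is (2.5,0) in clamp frame
ct,cs=load('top0'),load('scene0')
draw(ct,P,(170,150,350,240),4,'o1'); draw(cs,P,(155,145,360,260),3.9,'o2')
E
```

```text
(no output)
```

View pics/o1.png

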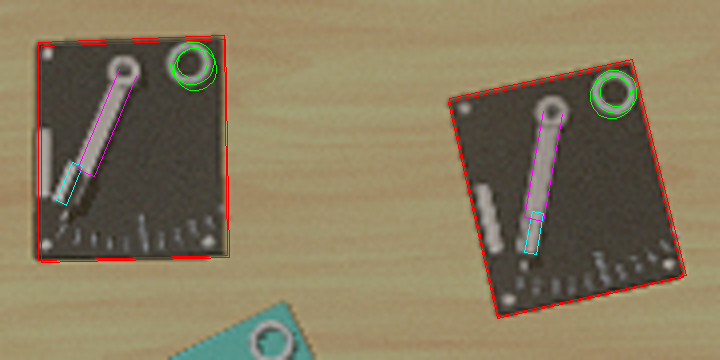

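View pics/o2.png

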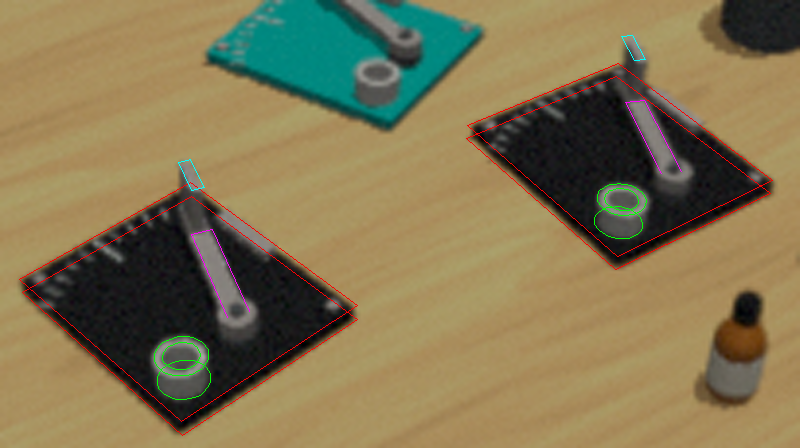

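```bash
cat > fit2.py <<'E'
from ov import *
def sil_fit(c,p0):
    g=c['img'].max(2).astype(np.float32); up=8
    u0=np.array([proj(c,W(p0,(x,y,6))) for x in(-80,85) for y in(-70,70)])
    lo=(u0.min(0)-6).astype(int);hi=(u0.max(0)+7).astype(int)
    G=g[lo[1]:hi[1],lo[0]:hi[0]]
    # binary-ish target: wood bright vs plate dark; unknown interior bright parts ignored via robust clip near edge band
    def render(p):
        q=np.array([proj(c,W(p,(x,y,z))) for x in(-80,85) for y in(-70,70) for z in(0,12)])
        h=cv2.convexHull(((q-lo+.5)*up).astype(np.float32))
        m=np.zeros((G.shape[0]*up,G.shape[1]*up),np.uint8)
        cv2.fillConvexPoly(m,(h*16).round().astype(np.int32),255,shift=4)
        return cv2.resize(m,(G.shape[1],G.shape[0]),interpolation=cv2.INTER_AREA)/255.
    m0=render(p0)
    band=(cv2.dilate((m0>.5).astype(np.uint8),np.ones((9,9)))>0)&~(cv2.erode((m0>.5).astype(np.uint8),np.ones((9,9)))>0)
    def cost(p):
        m=cv2.GaussianBlur(render(p),(0,0),0.6)[band]; y=G[band]
        A=np.c_[m,1-m]; 
        d=np.median(y[m>.9]);w=np.median(y[m<.1])
        r=np.clip(np.abs(y-(d*m+w*(1-m))),0,40)
        return (r**1.5).sum()
    from scipy.optimize import minimize
    s=np.array([2,2,.02])
    best=minimize(lambda v:cost(np.array(p0)+v*s),np.zeros(3),method='Nelder-Mead',options=dict(initial_simplex=np.array([[0,0,0],[2,0,0],[0,2,0],[0,0,2.]]),maxiter=200))
    return np.array(p0)+best.x*s,best.fun
E
python3 - <<'E'
from fit2 import *
ct,cs=load('top0'),load('scene0')
for p in[(556,180,0.008),(519,-140,0.19)]:
    for c in(ct,cs): print(sil_fit(c,p))
E
```

```text
(array([ 5.55829128e+02,  1.83228102e+02, -1.16396717e-03]), np.float64(59399.48488326279))
(array([ 5.55999429e+02,  1.82252593e+02, -1.11724919e-03]), np.float64(110735.14326484961))
(array([ 5.18294531e+02, -1.39625776e+02,  1.89593920e-01]), np.float64(68668.4251549518))
(array([ 5.21159377e+02, -1.40560124e+02,  1.86940972e-01]), np.float64(124887.0347293147))
```

```bash
python3 - <<'E'
from ov import *
ct,cs=load('top0'),load('scene0')
def d(c,S,box,f,fn):
    u0,v0,u1,v1=box
    im=cv2.resize(c['img'][v0:v1,u0:u1,::-1],None,fx=f,fy=f,interpolation=cv2.INTER_CUBIC)
    th=np.linspace(0,2*np.pi,40)
    for r,z,col in((13,70,(0,0,255)),(16,32,(0,255,0)),(13,48,(255,0,0))):
        q=np.array([(proj(c,(S[0]+r*np.cos(a),S[1]+r*np.sin(a),z))-[u0,v0]+.5)*f for a in th]).round().astype(int)
        cv2.polylines(im,[q],False,col,1)
    q=np.array([(proj(c,W(S,(x,y,12)))-[u0,v0]+.5)*f for x,y in((-25,-25),(-25,25),(25,25),(25,-25),(-25,-25))]).round().astype(int)
    cv2.polylines(im,[q],False,(255,255,0),1)
    return im
S=(501,-370,.15)
a=d(ct,S,(370,175,420,225),8,'');b=d(cs,S,(85,220,135,270),8,'')
cv2.imwrite('pics/o3.png',np.hstack([a,b]))
E
```

```text
(no output)
```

View pics/o3.png

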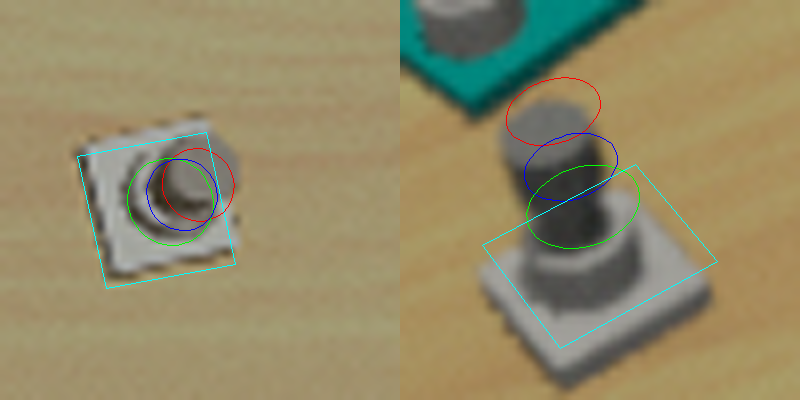

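```bash
python3 - <<'E'
from ov import *
ct,cs=load('top0'),load('scene0')
def d(c,S,box,f,fn):
    u0,v0,u1,v1=box
    im=cv2.resize(c['img'][v0:v1,u0:u1,::-1],None,fx=f,fy=f,interpolation=cv2.INTER_CUBIC)
    th=np.linspace(0,2*np.pi,40)
    for r,z,col in((13,70,(0,0,255)),(16,32,(0,255,0)),(13,48,(255,0,0))):
        q=np.array([(proj(c,(S[0]+r*np.cos(a),S[1]+r*np.sin(a),z))-[u0,v0]+.5)*f for a in th]).round().astype(int)
        cv2.polylines(im,[q],False,col,1)
    q=np.array([(proj(c,W(S,(x,y,12)))-[u0,v0]+.5)*f for x,y in((-25,-25),(-25,25),(25,25),(25,-25),(-25,-25))]).round().astype(int)
    cv2.polylines(im,[q],False,(255,255,0),1)
    return im
S=(507,-370,.2)
a=d(ct,S,(370,175,420,225),8,'');b=d(cs,S,(85,220,135,270),8,'')
cv2.imwrite('pics/o4.png',np.hstack([a,b]))
E
```

```text
(no output)
```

View pics/o4.png

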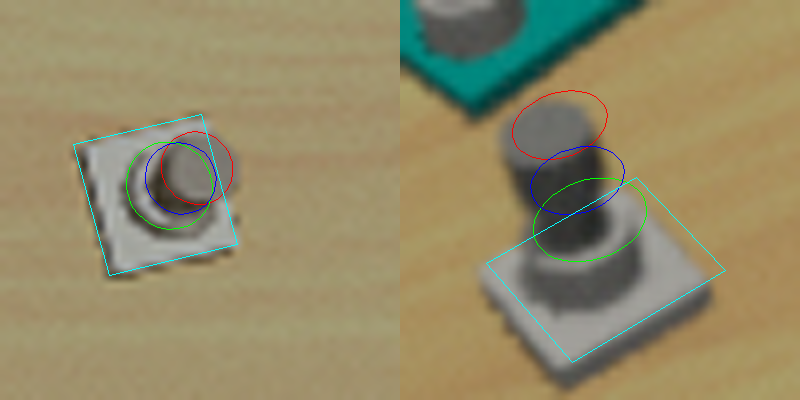

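```bash
python3 - <<'E'
from h import *
from scipy.spatial.transform import Rotation as R
s=robot.read_state();print(R.from_rotvec(s['tool_rot']).as_matrix().round(3))
c=load('top0');print(atz(c,127,208,60),atz(c,228,119,40))
E
```

```text
[[-0.001 -0.905  0.425]
 [-0.001  0.425  0.905]
 [-1.     0.    -0.002]]
[490.99977418 392.06996639  60.        ] [755.2790433  100.04056197  40.        ]
```

Request:
drive_tool(
  increments=[0.06,-0.08,0,0,0,-0.18,0,0.1,-0.13,0,0,0,-0.36,0,0.13,-0.17,0,0,0,-0.54,0,0.16,-0.215,0,0,0,-0.72,0,0.2,-0.27,0,0,0,-0.9,0,0.243,-0.326,0,0,0,-1.08,0,0.243,-0.326,-0.04,0,0,-1.132,0,0.243,-0.326,-0.09,0,0,-1.132,0,0.243,-0.326,-0.13,0,0,-1.132,0,0.243,-0.326,-0.15,0,0,-1.132,0,0.243,-0.326,-0.15,0,0,-1.132,0],
  newtons=40,
)

```text
t: 1.48
position: [518.2, 262.3, 80.1]
tool_rot: [-0.001, 1.574, -0.001]
wrist_force: [0.4, 0.0, 0.6]
width: -0.0
```

Request:
drive_tool(
  increments=[0,0,-0.018,0,0,0,0,0,0,-0.034,0,0,0,0,0,-0.008,-0.034,0,0,0,0,0,-0.015,-0.034,0,0,0,0,0,-0.015,-0.034,0,0,0,0],
)

```text
t: 2.1
position: [519.7, 246.9, 48.0]
tool_rot: [0.001, 1.57, -0.001]
wrist_force: [-0.4, 0.7, 1.1]
width: 0.005
```

```bash
python3 - <<'E'
from h import *
c=snap('top','t1');snap('scene','s1')
s=robot.read_state();print(s['position'],s['wrist_force'],s['t'])
i=c['img'][150:220,170:240,::-1];a=cv2.resize(i,None,fx=5.6,fy=5.6,interpolation=cv2.INTER_CUBIC)
i=load('s1')['img'][125:215,270:360,::-1];b=cv2.resize(i,(392,392),interpolation=cv2.INTER_CUBIC)
cv2.imwrite('pics/v1.png',np.hstack([a,b]))
E
```

```text
[519.64341349 247.33149208  47.90831903] [ 0.36120147 -0.20962665  0.42544751] 2.2
```

View pics/v1.png

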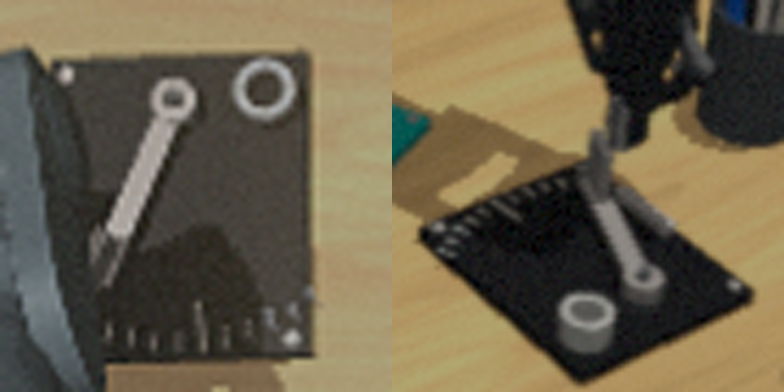

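Request:
drive_tool(
  increments=[0,-0.004,0,0,0,0,0,0,-0.008,0,0,0,0,0,0,-0.012,0,0,0,0,0,0,-0.016,0,0,0,0,0,0,-0.02,0,0,0,0,0,0,-0.022,0,0,0,0,0,0,-0.022,0,0,0,0,0],
)

```text
t: 3.08
position: [519.1, 225.5, 47.3]
tool_rot: [0.0, 1.571, 0.0]
wrist_force: [-1.0, 4.0, 0.1]
width: 0.001
```

```bash
cat > look.py <<'E'
from h import *
import sys
fn,cx,cy,tx,ty=sys.argv[1],*map(int,sys.argv[2:6])
F=[]
c=snap('scene','s'+fn);F.append(robot.read_state()['wrist_force'])
d=snap('top','t'+fn);s=robot.read_state();F.append(s['wrist_force'])
print(s['position'].round(1),np.array(F).round(2),s['t'].__round__(2))
a=cv2.resize(c['img'][cy-35:cy+35,cx-35:cx+35,::-1],(400,400),interpolation=cv2.INTER_CUBIC)
b=cv2.resize(d['img'][ty-35:ty+35,tx-35:tx+35,::-1],(400,400),interpolation=cv2.INTER_CUBIC)
cv2.imwrite('pics/v'+fn+'.png',np.hstack([a,b]))
E
python3 look.py 2 314 170 203 187
```

```text
[519.2 225.6  47.3] [[-1.41  4.9  -0.12]
 [-1.1   4.06  0.8 ]] 3.17
```

View pics/v2.png

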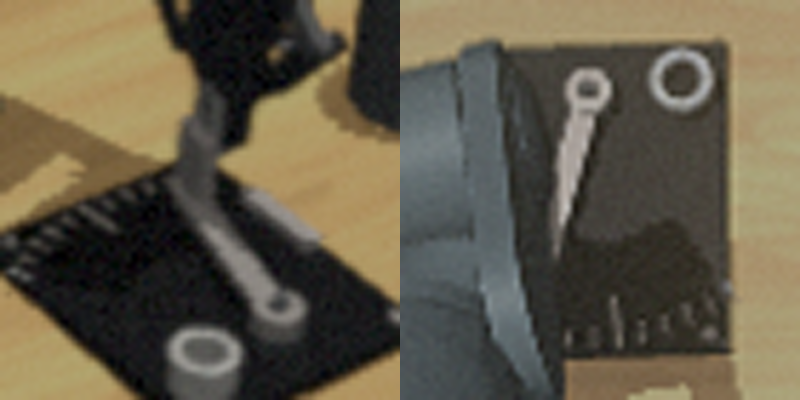

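Request:
drive_tool(
  increments=[0,-0.003,0,0,0,0,0,0,-0.006,0,0,0,0,0,0,-0.008,0,0,0,0,0,0,-0.01,0,0,0,0,0,0,-0.01,0,0,0,0,0],
)

```text
t: 3.8
position: [518.8, 215.6, 47.3]
tool_rot: [0.001, 1.572, 0.0]
wrist_force: [-3.5, 6.3, 1.4]
width: -0.0
```

```bash
python3 look.py 3 314 170 203 187
```

```text
[518.8 215.7  47.3] [[-1.52  5.49  1.55]
 [-2.05  6.43  0.7 ]] 3.9
```

View pics/v3.png

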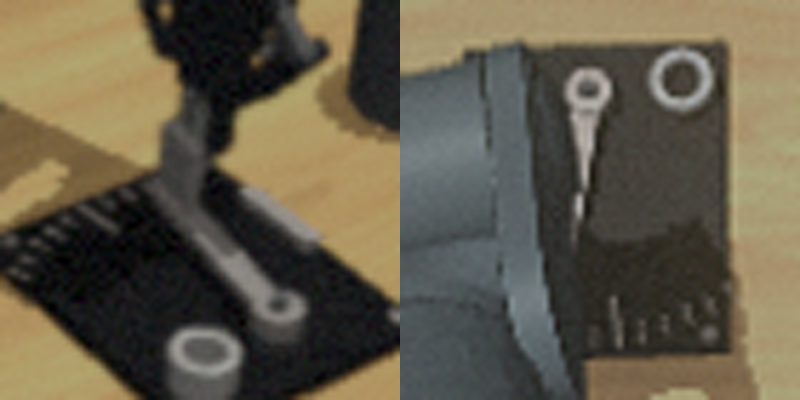

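Request:
drive_tool(
  increments=[0,-0.002,0,0,0,0,0,0,-0.004,0,0,0,0,0,0,-0.004,0,0,0,0,0,0,-0.004,0,0,0,0,0,0,-0.004,0,0,0,0,0,0,-0.004,0,0,0,0,0,0,-0.004,0,0,0,0,0],
)

```text
t: 4.78
position: [518.7, 211.9, 47.3]
tool_rot: [0.001, 1.572, 0.001]
wrist_force: [-3.3, 6.5, 1.2]
width: -0.001
```

```bash
python3 look.py 4 308 170 203 187; python3 - <<'E'
from h import *
F=[]
for _ in range(3): robot.camera('top');F.append(robot.read_state()['wrist_force'])
print(np.array(F).round(2),robot.read_state()['t'])
E
```

```text
[518.7 211.9  47.3] [[-3.16  6.2   2.19]
 [-3.14  6.08  1.83]] 4.88
[[-2.51  5.9   1.48]
 [-3.17  6.78  1.84]
 [-2.51  5.43  1.54]] 5.025
```

View pics/v4.png

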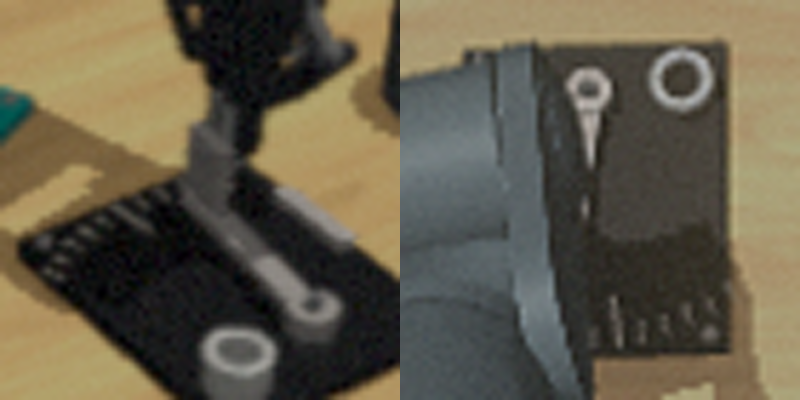

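Request:
drive_tool(
  increments=[0,-0.002,0,0,0,0,0,0,-0.003,0,0,0,0,0,0,-0.003,0,0,0,0,0,0,-0.003,0,0,0,0,0,0,-0.003,0,0,0,0,0,0,-0.003,0,0,0,0,0,0,-0.003,0,0,0,0,0,0,-0.003,0,0,0,0,0],
)

```text
t: 6.02
position: [518.5, 209.0, 47.2]
tool_rot: [0.001, 1.572, 0.001]
wrist_force: [-3.4, 6.3, 1.2]
width: -0.001
```

```bash
python3 look.py 5 308 170 203 187; python3 - <<'E'
from h import *
F=[]
for _ in range(5): robot.camera('top');F.append(robot.read_state()['wrist_force'])
print(np.mean(F,0).round(2),robot.read_state()['t'])
E
```

```text
[518.5 209.   47.2] [[-3.22  6.34  2.57]
 [-3.34  7.71  1.31]] 6.12
[-3.36  7.09  1.92] 6.375
```

View pics/v5.png

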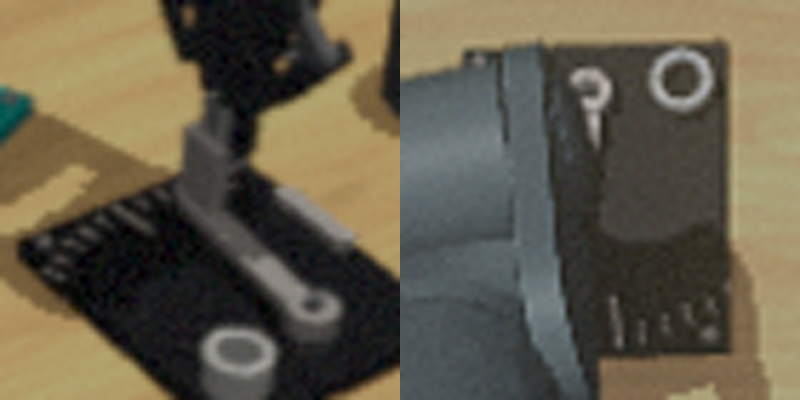

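```bash
python3 - <<'E'
from ov import *
c=load('s5');p=(556,182.6,-.001)
for a in(.25,.3,.35,.4,.5): draw(c,[p],(270,130,350,215),4.5,'x%d'%(a*100),a)
cv2.imwrite('pics/o6.png',np.hstack([cv2.imread('pics/x%d.png'%k) for k in(30,40)]))
E
```

```text
(no output)
```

View pics/o6.png

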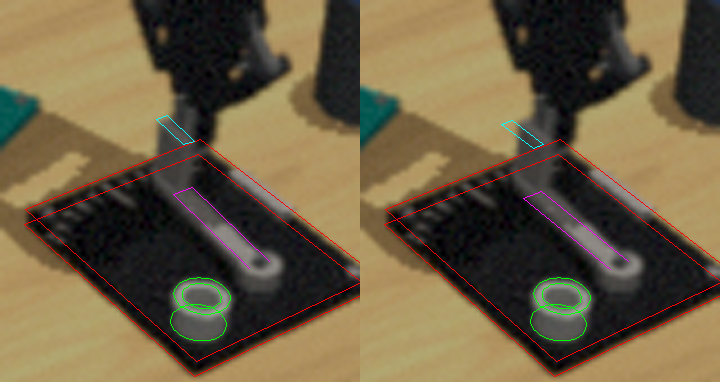

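Request:
drive_tool(
  increments=[0,0.002,0,0,0,0,0,0,0.005,0,0,0,0,0,0,0.008,0,0,0,0,0,0,0.011,0,0,0,0,0,0,0.014,0,0,0,0,0,0,0.017,0,0,0,0,0,0,0.02,0,0,0,0,0,0,0.0225,0,0,0,0,0,0,0.025,0,0,0,0,0,0,0.027,0,0,0,0,0,0,0.029,0,0,0,0,0,0,0.031,0,0,0,0,0,0,0.033,0,0,0,0,0,0,0.035,0,0,0,0,0,0,0.037,0,0,0,0,0,0,0.039,0,0,0,0,0,0,0.044,0,0,0,0,0,0,0.052,0,0,0,0,0],
)

```text
t: 8.62
position: [519.2, 260.8, 47.3]
tool_rot: [0.0, 1.571, -0.0]
wrist_force: [-0.0, 0.4, 0.6]
width: 0.0
```

```bash
python3 look.py 6 308 170 203 187
```

```text
[519.1 261.3  47.4] [[-0.66  0.64  0.01]
 [ 0.57 -0.14 -0.17]] 8.72
```

View pics/v6.png

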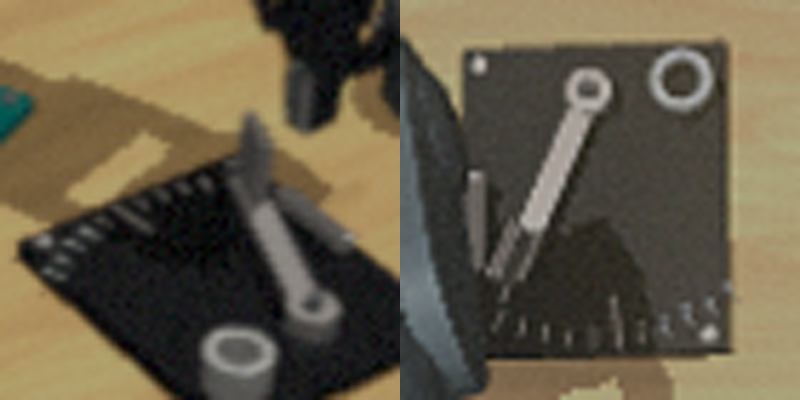

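Request:
drive_tool(
  increments=[0,0.006,0.05,0,0,0,0,-0.01,-0.02,0.08,0,0,0.03,0,-0.02,-0.08,0.08,0,0,0.08,0,-0.03,-0.14,0.08,0,0,0.13,0,-0.04,-0.2,0.08,0,0,0.188,0,-0.05,-0.26,0.08,0,0,0.188,0,-0.05,-0.31,0.08,0,0,0.188,0,-0.05,-0.3325,0.05,0,0,0.188,0,-0.05,-0.3325,0.015,0,0,0.188,0,-0.05,-0.3325,0,0,0,0.188,0,-0.05,-0.3325,0,0,0,0.188,0],
)

```text
t: 10.1
position: [468.5, -71.5, 46.6]
tool_rot: [-0.147, 1.568, 0.149]
wrist_force: [-0.1, 1.0, 0.5]
width: 0.004
```

```bash
python3 look.py 7 203 205 311 196
```

```text
[470.  -72.   48.3] [[-0.33  0.51  0.54]
 [ 0.53 -0.19  0.42]] 10.2
```

View pics/v7.png

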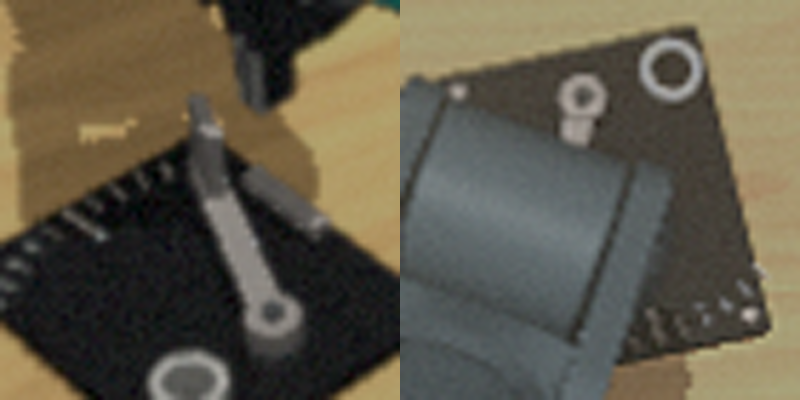

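Request:
drive_tool(
  increments=[0.0011,-0.0059,0,0,0,0,0,0.0022,-0.0118,0,0,0,0,0,0.003,-0.0157,0,0,0,0,0,0.0037,-0.0196,0,0,0,0,0,0.0045,-0.0236,0,0,0,0,0,0.0052,-0.0275,0,0,0,0,0,0.006,-0.0314,0,0,0,0,0,0.0067,-0.0353,0,0,0,0,0,0.0067,-0.0353,0,0,0,0,0],
)

```text
t: 11.32
position: [475.8, -107.5, 47.2]
tool_rot: [-0.147, 1.566, 0.148]
wrist_force: [-1.0, 2.2, -1.7]
width: -0.001
```

```bash
cat > force.py <<'E'
from h import *
import sys
th=float(sys.argv[1]);F=[]
for _ in range(int(sys.argv[2])): robot.camera('top');F.append(robot.read_state()['wrist_force'])
f=np.mean(F,0);s=robot.read_state()
print('clamp frame F',(f[0]*np.cos(th)+f[1]*np.sin(th)).round(2),(-f[0]*np.sin(th)+f[1]*np.cos(th)).round(2),f[2].round(2),s['position'].round(1),s['t'])
E
python3 force.py .188 4
```

```text
clamp frame F 0.16 1.73 -1.15 [ 475.8 -107.2   47.2] 11.525
```

Request:
drive_tool(
  increments=[0.0007,-0.0039,0,0,0,0,0,0.0015,-0.0079,0,0,0,0,0,0.0022,-0.0118,0,0,0,0,0,0.003,-0.0157,0,0,0,0,0,0.0037,-0.0196,0,0,0,0,0,0.0045,-0.0236,0,0,0,0,0,0.0045,-0.0236,0,0,0,0,0],
)

```text
t: 12.4
position: [480.2, -131.1, 47.1]
tool_rot: [-0.147, 1.566, 0.148]
wrist_force: [-2.1, 3.0, 1.4]
width: -0.001
```

```bash
python3 force.py .188 4;python3 look.py 8 203 205 311 196
```

```text
clamp frame F -3.01 4.29 0.56 [ 480.1 -130.8   47.2] 12.6
[ 480.1 -130.8   47.2] [[-3.51  3.9   0.36]
 [-4.51  2.87  0.37]] 12.7
```

View pics/v8.png

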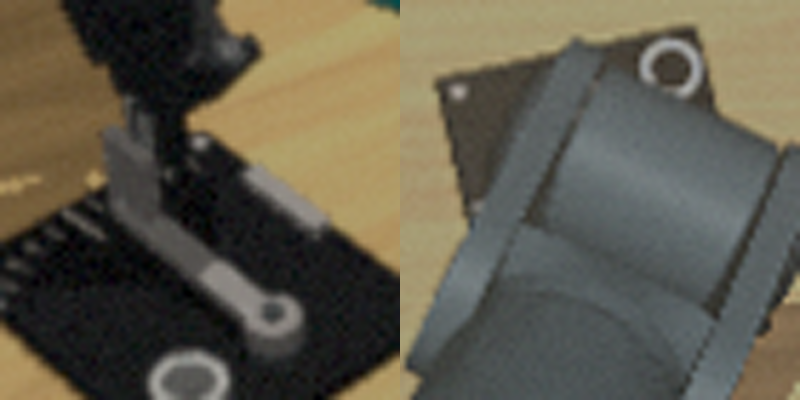

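Request:
drive_tool(
  increments=[0.0007,-0.0039,0,0,0,0,0,0.0015,-0.0079,0,0,0,0,0,0.0022,-0.0118,0,0,0,0,0,0.003,-0.0157,0,0,0,0,0,0.0034,-0.0177,0,0,0,0,0,0.0034,-0.0177,0,0,0,0,0],
)

```text
t: 13.45
position: [484.0, -148.0, 47.1]
tool_rot: [-0.147, 1.565, 0.148]
wrist_force: [-0.2, 6.0, 0.3]
width: -0.0
```

```bash
python3 force.py .188 5
```

```text
clamp frame F 0.64 6.29 -0.43 [ 484.  -147.9   47.1] 13.7
```

Request:
drive_tool(
  increments=[0.0004,-0.002,0,0,0,0,0,0.0008,-0.0042,0,0,0,0,0,0.0008,-0.0042,0,0,0,0,0,0.0008,-0.0042,0,0,0,0,0,0.0008,-0.0042,0,0,0,0,0,0.0008,-0.0042,0,0,0,0,0,0.0008,-0.0042,0,0,0,0,0,0.0008,-0.0042,0,0,0,0,0],
)

```text
t: 14.7
position: [485.2, -151.9, 47.2]
tool_rot: [-0.146, 1.564, 0.149]
wrist_force: [1.7, 7.0, -1.3]
width: -0.002
```

```bash
python3 force.py .188 6; python3 look.py 9 203 205 311 196; python3 - <<'E'
from ov import *
c=load('s9');p=(519.7,-140,.188)
for a in(.7,.8): draw(c,[p],(160,160,250,260),4,'x%d'%(a*100),a)
cv2.imwrite('pics/o9.png',np.hstack([cv2.imread('pics/x%d.png'%k) for k in(70,80)]))
E
```

```text
clamp frame F 2.49 7.01 -0.88 [ 485.2 -151.9   47.2] 15.0
[ 485.2 -151.9   47.2] [[ 0.42  7.87 -1.63]
 [ 0.77  6.92 -1.56]] 15.1
```

View pics/o9.png

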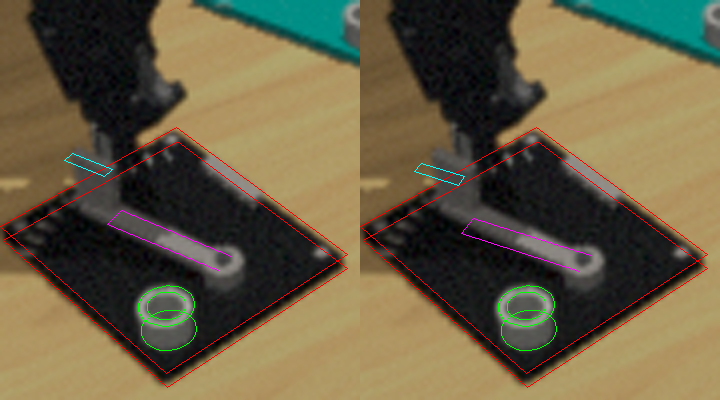

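Request:
drive_tool(
  increments=[-0.0004,0.002,0,0,0,0,0,-0.0009,0.0049,0,0,0,0,0,-0.0017,0.0088,0,0,0,0,0,-0.0024,0.0128,0,0,0,0,0,-0.0032,0.0167,0,0,0,0,0,-0.0039,0.0206,0,0,0,0,0,-0.0047,0.0246,0,0,0,0,0,-0.0054,0.0285,0,0,0,0,0,-0.0062,0.0324,0,0,0,0,0,-0.0069,0.0363,0,0,0,0,0,-0.0077,0.0403,0,0,0,0,0,-0.0084,0.0442,0,0,0,0,0,-0.009,0.0471,0,0,0,0,0,-0.0095,0.0501,0,0,0,0,0,-0.0099,0.052,0,0,0,0,0,-0.0103,0.054,0,0,0,0,0,-0.0107,0.056,0,0,0,0,0,-0.011,0.0579,0,0,0,0,0,-0.0114,0.0599,0,0,0,0,0,-0.0118,0.0619,0,0,0,0,0],
)

```text
t: 17.6
position: [472.6, -90.9, 47.2]
tool_rot: [-0.148, 1.566, 0.148]
wrist_force: [0.3, 0.7, -0.0]
width: -0.003
```

Request:
drive_tool(
  increments=[-0.0004,0.002,0,0,0,0,0,-0.0007,0.0039,0,0,0,0,0,-0.0011,0.0059,0,0,0,0,0,-0.0017,0.0088,0,0,0,0,0,-0.0025,0.0138,0,0,0,0,0,-0.0034,0.0177,0,0,0,0,0],
)

```text
t: 18.35
position: [469.2, -72.9, 47.3]
tool_rot: [-0.148, 1.566, 0.148]
wrist_force: [0.5, 0.8, -0.3]
width: 0.0
```

```bash
python3 look.py 10 203 205 311 196
```

```text
[469.1 -72.8  47.2] [[-0.16  0.08 -0.51]
 [-0.42 -0.25  0.54]] 18.45
```

View pics/v10.png

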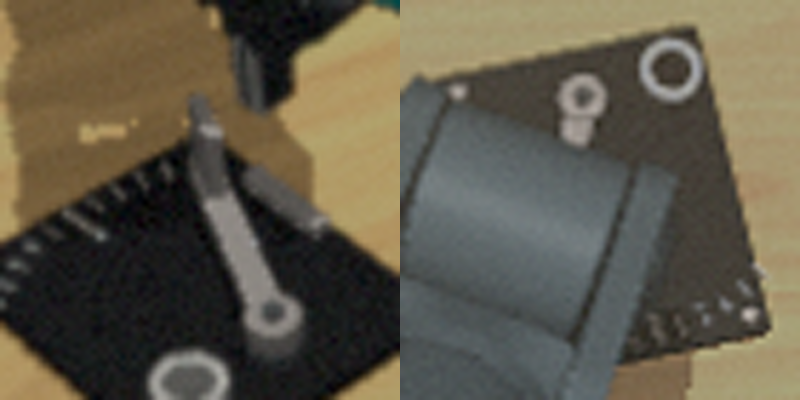

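Request:
drive_tool(
  increments=[0,0,0.05,0,0,0,0,0,-0.01,0.09,0,0,0,0.05,0.008,-0.06,0.09,0,0,0,0.05,0.016,-0.12,0.09,0,0,0,0.05,0.024,-0.18,0.09,0,0,0,0.05,0.032,-0.24,0.09,0,0,0,0.05,0.0377,-0.2995,0.09,0,0,0,0.05,0.0377,-0.2995,0.06,0,0,0,0.05,0.0377,-0.2995,0.05,0,0,0,0.05,0.0377,-0.2995,0.05,0,0,0,0.05],
)

```text
t: 19.7
position: [506.6, -371.6, 96.2]
tool_rot: [-0.147, 1.567, 0.15]
wrist_force: [-0.2, -0.5, 0.2]
width: 0.585
```

```bash
python3 look.py 11 110 240 393 198
```

```text
[ 507.6 -372.4   98.2] [[ 0.03 -0.03  0.55]
 [ 0.47  0.88  0.13]] 19.8
```

View pics/v11.png

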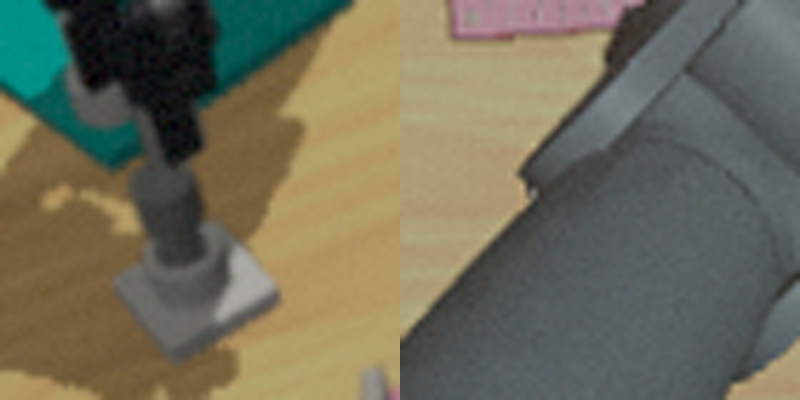

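Request:
drive_tool(
  increments=[0,0,-0.02,0,0,0,0.05,0,0,-0.04,0,0,0,0.05,0,0,-0.054,0,0,0,0.05,0,0,-0.054,0,0,0,0.05,0,0,-0.054,0,0,0,0.015,0,0,-0.054,0,0,0,0.015,0,0,-0.054,0,0,0,0.015,0,0,-0.054,0,0,0,0.015],
  newtons=40,
)

```text
t: 20.8
position: [507.5, -373.2, 44.0]
tool_rot: [-0.149, 1.565, 0.147]
wrist_force: [-0.6, -0.8, 1.7]
width: 0.292
```

```bash
python3 look.py 12 110 240 393 198
```

```text
[ 507.5 -373.2   44. ] [[-0.32 -0.51  1.4 ]
 [-0.07  0.47  2.87]] 20.9
```

View pics/v12.png

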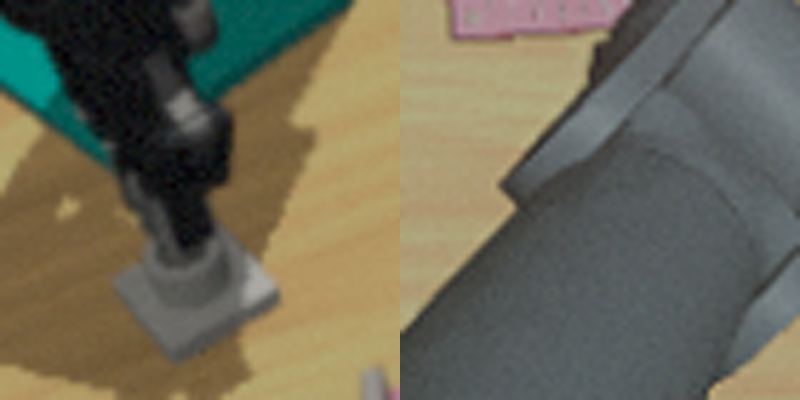

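Request:
drive_tool(
  increments=[0,0,0.03,0,0,0,0.015,0,0,0.06,0,0,0,0.015,0,0,0.08,0,0,0,0.015,0,0,0.08,0,0,0,0.015,0,0,0.08,0,0,0,0.015],
)

```text
t: 21.52
position: [506.4, -372.1, 121.9]
tool_rot: [-0.146, 1.567, 0.149]
wrist_force: [-0.3, -0.7, -1.5]
width: 0.288
```

```bash
python3 look.py 13 110 225 393 198
```

```text
[ 506.3 -372.   121.5] [[-0.46 -0.17 -1.06]
 [-0.02 -0.17 -0.55]] 21.62
```

View pics/v13.png

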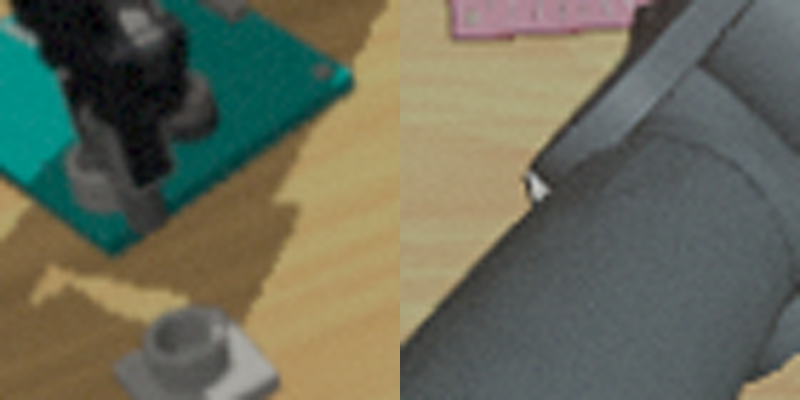

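```bash
cat > peg.py <<'E'
from ov import *
import sys
fn=sys.argv[1];x,y,zf=map(float,sys.argv[2:5]);c=load(fn)
q=proj(c,(x,y,zf)).astype(int);u0,v0=q-[30,35];f=10
im=cv2.resize(c['img'][v0:v0+60,u0:u0+60,::-1],None,fx=f,fy=f,interpolation=cv2.INTER_CUBIC)
th=np.linspace(0,2*np.pi,40)
for r,z,col in((8,zf,(0,0,255)),(8,zf+15,(255,0,255))):
    q=np.array([(proj(c,(x+r*np.cos(a),y+r*np.sin(a),z))-[u0,v0]+.5)*f for a in th]).round().astype(int)
    cv2.polylines(im,[q],False,col,1)
cv2.imwrite('pics/'+sys.argv[5]+'.png',im)
E
python3 peg.py s13 506.3 -372 89.5 p13
```

```text
(no output)
```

View pics/p13.png

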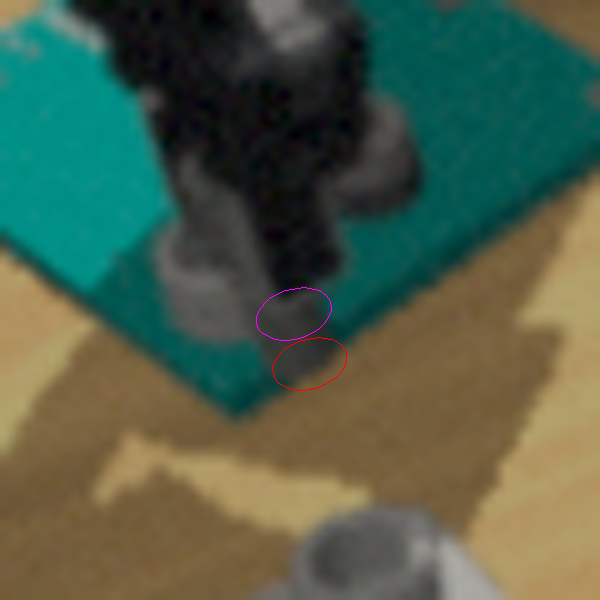

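Request:
drive_tool(
  increments=[0.02,0.05,0,0,0,0,0.015,0.04,0.1,0,0,0,0,0.015,0.06,0.15,0,0,0,0,0.015,0.081,0.1964,0,0,0,0,0.015,0.081,0.1964,0,0,0,0,0.015,0.081,0.1964,-0.03,0,0,0,0.015,0.081,0.1964,-0.045,0,0,0,0.015,0.081,0.1964,-0.045,0,0,0,0.015,0.081,0.1964,-0.045,0,0,0,0.015],
)

```text
t: 22.75
position: [588.4, -177.1, 79.0]
tool_rot: [-0.148, 1.565, 0.147]
wrist_force: [0.2, 1.1, 0.2]
width: 0.284
```

```bash
python3 look.py 14 203 225 335 175; python3 - <<'E'
from ov import *
c=load('s14');draw(c,[(519.7,-140,.188)],(170,190,235,255),9,'p14')
E
```

```text
[ 588.7 -177.    79.5] [[ 0.35 -0.07  0.12]
 [-0.7   0.27 -0.62]] 22.85
```

View pics/p14.png

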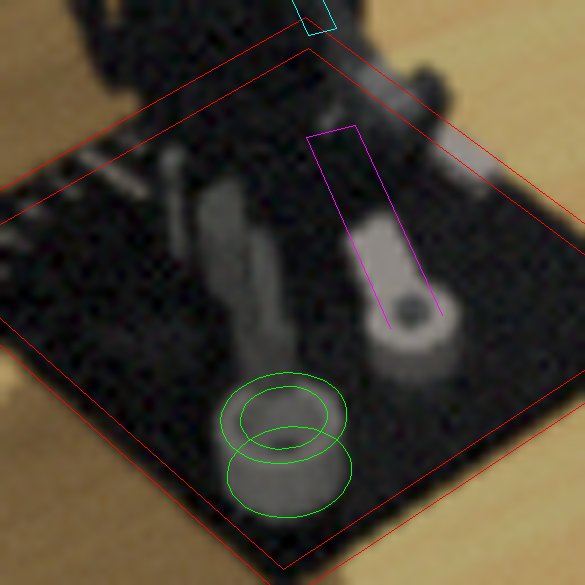

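View pics/v14.png

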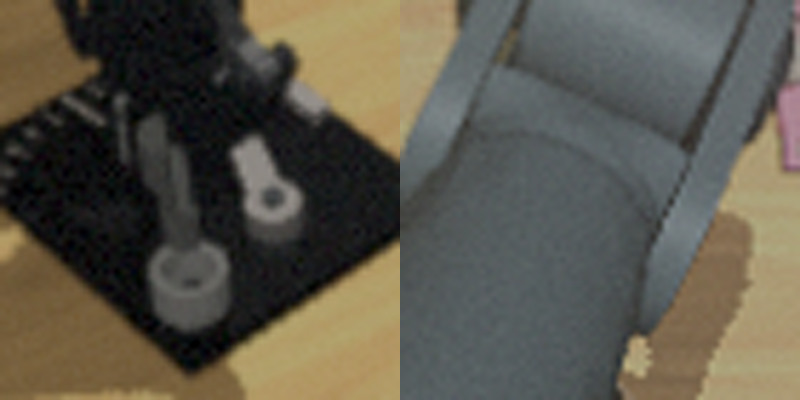

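```bash
cat > enh.py <<'E'
from ov import *
import sys
fn=sys.argv[1];x,y,zf=map(float,sys.argv[2:5]);c=load(fn)
u0,v0=175,195;f=11
i=c['img'][v0:v0+54,u0:u0+54,::-1].astype(float); i=(np.clip(i/130,0,1)**.6*255).astype(np.uint8)
im=cv2.resize(i,None,fx=f,fy=f,interpolation=cv2.INTER_CUBIC)
th=np.linspace(0,2*np.pi,40)
for r,z,col in((8,zf,(0,0,255)),(8,zf+15,(255,0,255))):
    q=np.array([(proj(c,(x+r*np.cos(a),y+r*np.sin(a),z))-[u0,v0]+.5)*f for a in th]).round().astype(int)
    cv2.polylines(im,[q],False,col,1)
sx,sy=587.6,-175.9
for r,z in((16,32),(11,32)):
    q=np.array([(proj(c,(sx+r*np.cos(a),sy+r*np.sin(a),z))-[u0,v0]+.5)*f for a in th]).round().astype(int)
    cv2.polylines(im,[q],False,(0,255,0),1)
cv2.imwrite('pics/'+sys.argv[5]+'.png',im)
E
python3 enh.py s14 588.6 -177 47.3 e14
```

```text
(no output)
```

View pics/e14.png

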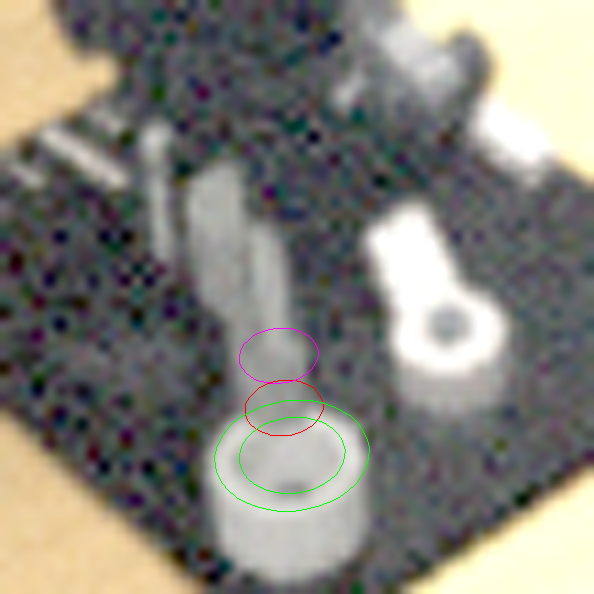

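Request:
drive_tool(
  increments=[-0.001,0.0022,0,0,0,0,0.015,-0.001,0.0022,-0.005,0,0,0,0.015,-0.001,0.0022,-0.01,0,0,0,0.015,-0.001,0.0022,-0.014,0,0,0,0.015,-0.001,0.0022,-0.016,0,0,0,0.015,-0.001,0.0022,-0.018,0,0,0,0.015,-0.001,0.0022,-0.02,0,0,0,0.015,-0.001,0.0022,-0.022,0,0,0,0.015],
)

```text
t: 23.85
position: [587.1, -174.2, 56.2]
tool_rot: [-0.148, 1.566, 0.148]
wrist_force: [-0.8, -0.1, -1.5]
width: 0.287
```

```bash
python3 look.py 15 203 225 335 175; python3 enh.py s15 587.6 -175 25 e15
```

```text
[ 586.9 -174.1   56. ] [[-0.71  0.54 -1.53]
 [-0.35 -0.29 -0.69]] 23.95
```

View pics/e15.png

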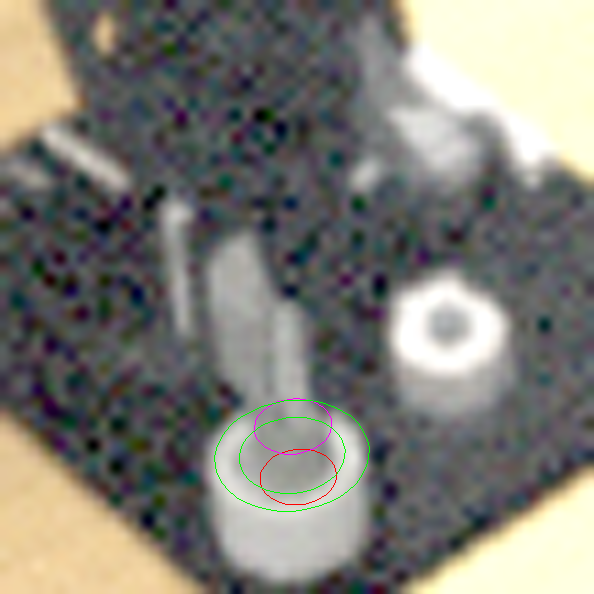

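Request:
drive_tool(
  increments=[0,0,-0.004,0,0,0,0.015,0,0,-0.008,0,0,0,0.015,0,0,-0.0105,0,0,0,0.015,0,0,-0.0115,0,0,0,0.015,0,0,-0.0115,0,0,0,0.015],
)

```text
t: 24.58
position: [587.0, -174.1, 44.7]
tool_rot: [-0.148, 1.566, 0.148]
wrist_force: [-0.4, 0.5, -0.5]
width: 0.29
```

```bash
python3 look.py 16 203 225 335 175; python3 enh.py s16 587.6 -175 12 e16
```

```text
[ 587.2 -174.2   44.9] [[-0.74 -0.43 -0.11]
 [ 0.64  0.63 -1.15]] 24.68
```

View pics/e16.png

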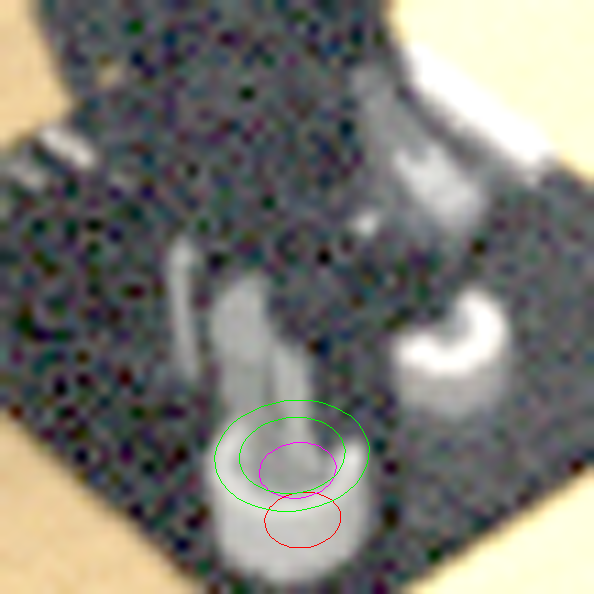

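Request:
drive_tool(
  increments=[0,0,-0.001,0,0,0,0.015,0,0,-0.001,0,0,0,0.028,0,0,-0.001,0,0,0,0.045,0,0,-0.001,0,0,0,0.045,0,0,-0.001,0,0,0,0.045,0,0,0.03,0,0,0,0.045,0,0,0.08,0,0,0,0.045,0,0,0.09,0,0,0,0.045,0,0,0.09,0,0,0,0.045],
)

```text
t: 25.8
position: [587.4, -174.3, 135.4]
tool_rot: [-0.148, 1.565, 0.147]
wrist_force: [0.5, -0.3, 0.5]
width: 0.527
```

```bash
python3 look.py 17 203 225 335 175; python3 enh.py s17 587.6 -175.9 70 e17
```

```text
[ 586.1 -173.7  133.1] [[-0.19  0.68  0.17]
 [-0.73 -0.07 -0.39]] 25.9
```

View pics/v17.png

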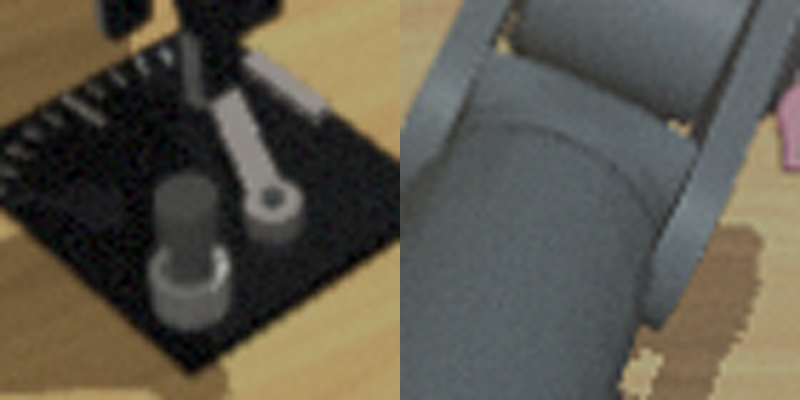

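Request:
drive_tool(
  increments=[-0.03,0.04,0,0,0,0,0,-0.06,0.075,0,0,0,0,0,-0.09,0.1009,0,0,0,0,0,-0.1177,0.1009,0,0,0,0,0,-0.1177,0.1009,-0.03,0,0,0,0,-0.1177,0.1009,-0.07,0,0,0,0,-0.1177,0.1009,-0.0875,0,0,0,0,-0.1177,0.1009,-0.0875,0,0,0,0,-0.1177,0.1009,-0.0875,0,0,0,0],
)

```text
t: 27.02
position: [469.4, -73.3, 47.4]
tool_rot: [-0.148, 1.566, 0.148]
wrist_force: [0.1, -1.2, -0.4]
width: 0.001
```

```bash
python3 look.py 18 203 205 311 196; python3 force.py .188 3
```

```text
[470.  -73.5  48.1] [[-0.46 -0.8   0.28]
 [-0.12 -0.16 -0.13]] 27.12
clamp frame F -0.02 0.53 -0.25 [469.9 -73.5  48. ] 27.275
```

View pics/v18.png

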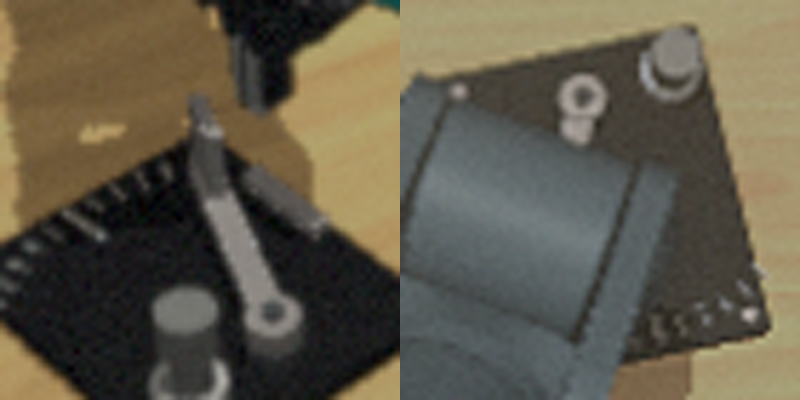

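Request:
drive_tool(
  increments=[0.0011,-0.0059,0,0,0,0,0,0.0022,-0.0118,0,0,0,0,0,0.0032,-0.0167,0,0,0,0,0,0.0041,-0.0216,0,0,0,0,0,0.005,-0.0265,0,0,0,0,0,0.006,-0.0314,0,0,0,0,0,0.0069,-0.0363,0,0,0,0,0,0.0079,-0.0412,0,0,0,0,0,0.0088,-0.0462,0,0,0,0,0,0.0097,-0.0511,0,0,0,0,0,0.0105,-0.055,0,0,0,0,0,0.0112,-0.0589,0,0,0,0,0,0.012,-0.0628,0,0,0,0,0,0.0127,-0.0668,0,0,0,0,0,0.0135,-0.0707,0,0,0,0,0,0.014,-0.0737,0,0,0,0,0,0.0144,-0.0756,0,0,0,0,0,0.0144,-0.0756,0,0,0,0,0],
)

```text
t: 29.52
position: [483.9, -148.3, 47.1]
tool_rot: [-0.146, 1.565, 0.149]
wrist_force: [-0.1, 6.9, -0.5]
width: -0.001
```

```bash
python3 force.py .188 5
```

```text
clamp frame F 0.7 6.03 -0.41 [ 483.9 -148.2   47.1] 29.775
```

Consistent with before; 4 mm more and hold.

Request:
drive_tool(
  increments=[0.0004,-0.002,0,0,0,0,0,0.0008,-0.004,0,0,0,0,0,0.0008,-0.004,0,0,0,0,0,0.0008,-0.004,0,0,0,0,0,0.0008,-0.004,0,0,0,0,0,0.0008,-0.004,0,0,0,0,0,0.0008,-0.004,0,0,0,0,0,0.0008,-0.004,0,0,0,0,0,0.0008,-0.004,0,0,0,0,0],
)

```text
t: 30.9
position: [485.0, -152.0, 47.1]
tool_rot: [-0.146, 1.564, 0.149]
wrist_force: [-0.4, 8.5, -1.3]
width: 0.001
```

```bash
python3 force.py .188 6; python3 look.py 19 203 205 311 196
```

```text
clamp frame F 2.76 7.0 -0.98 [ 485.  -152.    47.1] 31.2
[ 485.  -152.    47.1] [[ 1.02  7.31 -1.19]
 [ 0.64  6.61 -1.13]] 31.3
```

View pics/v19.png

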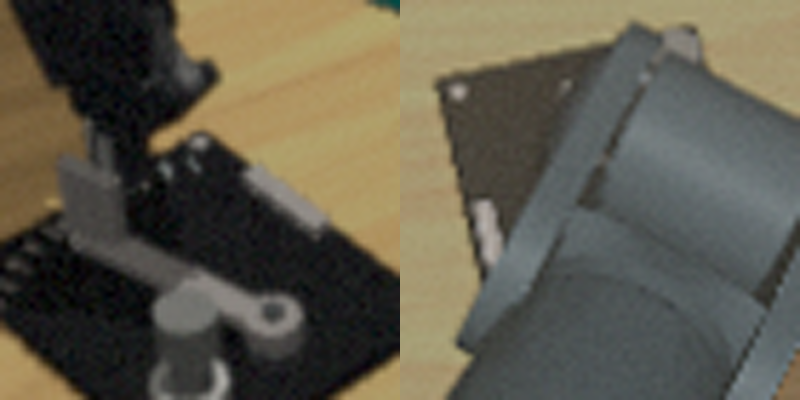

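Confirmed past the middle mark again at 7.0 N. Ease back.

Request:
drive_tool(
  increments=[-0.0004,0.002,0,0,0,0,0,-0.0009,0.0049,0,0,0,0,0,-0.0017,0.0088,0,0,0,0,0,-0.0024,0.0128,0,0,0,0,0,-0.0032,0.0167,0,0,0,0,0,-0.0039,0.0206,0,0,0,0,0,-0.0047,0.0246,0,0,0,0,0,-0.0054,0.0285,0,0,0,0,0,-0.0062,0.0324,0,0,0,0,0,-0.0069,0.0363,0,0,0,0,0,-0.0077,0.0403,0,0,0,0,0,-0.0084,0.0442,0,0,0,0,0,-0.009,0.0471,0,0,0,0,0,-0.0095,0.0501,0,0,0,0,0,-0.0099,0.052,0,0,0,0,0,-0.0103,0.054,0,0,0,0,0,-0.0107,0.056,0,0,0,0,0,-0.011,0.0579,0,0,0,0,0,-0.0114,0.0599,0,0,0,0,0,-0.0118,0.0619,0,0,0,0,0],
)

```text
t: 33.8
position: [472.6, -90.9, 47.2]
tool_rot: [-0.148, 1.566, 0.148]
wrist_force: [0.1, 0.9, -0.4]
width: -0.0
```

Request:
drive_tool(
  increments=[-0.0004,0.002,0,0,0,0,0,-0.0007,0.0039,0,0,0,0,0,-0.0011,0.0059,0,0,0,0,0,-0.0017,0.0088,0,0,0,0,0,-0.0025,0.0138,0,0,0,0,0,-0.0034,0.0177,0,0,0,0,0,-0.0034,0.0177,0.04,0,0,0,0,-0.0034,0.0177,0.09,0,0,0,0,-0.03,0.05,0.15,0,0,0,0,-0.05,0.1,0.18,0,0,0,0,-0.06,0.15,0.2,0,0,0,0,-0.06,0.2,0.2,0,0,0,0,-0.06,0.25,0.2,0,0,0,0,-0.06,0.3,0.2,0,0,0,0,-0.06,0.35,0.2,0,0,0,0,-0.06,0.35,0.2,0,0,0,0,-0.06,0.35,0.2,0,0,0,0],
)

```text
t: 35.92
position: [412.4, 258.9, 247.0]
tool_rot: [-0.148, 1.566, 0.148]
wrist_force: [-0.1, -0.4, 0.6]
width: -0.005
```

```bash
python3 look.py 20 203 205 311 196; python3 - <<'E'
from h import *
c=load('s20'); print(proj(c,(587.6,-175.9,70)), [atd(c,u,v).round(1) for u,v in((202,220),(201,223),(200,218))])
c=load('t20')
for u in(334,335,336):print(atd(c,u,169).round(1))
E
```

```text
[412.8 258.2 247.2] [[ 1.1  -0.61 -0.24]
 [ 0.24 -1.07 -0.47]] 36.02
[199.77401863 223.86538839] [array([ 523.1, -140.8,   11.8]), array([ 586.8, -172.4,   70.2]), array([ 513.9, -141.5,   11.6])]
[ 602.6 -212.5    3.4]
[ 602.4 -215.3    4.1]
[ 602.5 -218.5    3.1]
```

View pics/v20.png

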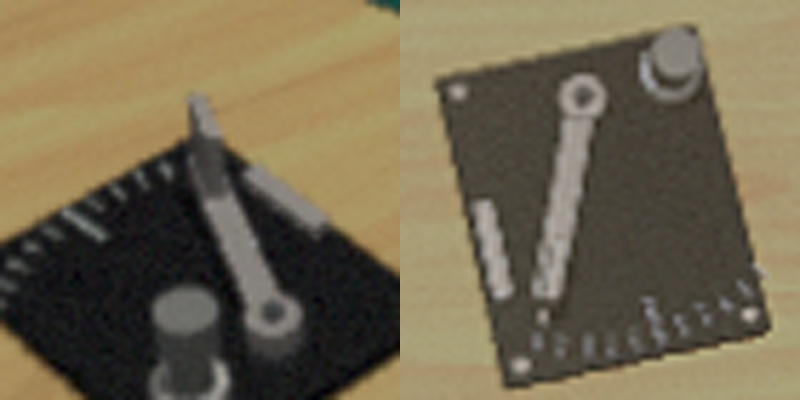

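View pics/t20.png

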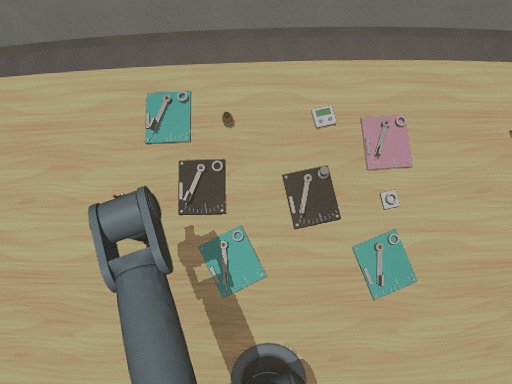

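```bash
python3 -c "
from station import robot
print(robot.sign_off())"
```

```text
the job is handed in; nothing more can be done
None
```

The tired clamp is the one on the robot's right. The grey marker peg now stands in its socket, and a second test confirmed it. I handed the job in at about 36 s.

| Test | Push (N) | Arm angle (rad) | Result |
|---|---|---|---|
| Left clamp | 7.0–7.1 | about 0.32 | short of the middle mark, healthy |
| Right clamp | 7.0 | about 0.62 | past the middle mark, tired |
| Right clamp, after placing the peg | 7.0 | same finger position as before | past the middle mark again |

- **Pushes:** Each was held for at least a second. After each one the arm was eased back, and the pictures showed it at rest.
- **Force readings:** The push is the average wrist force along the push direction. Single readings varied by about 1 N, up to 8.5 N. With a sideways friction part of about 3 N, the average total was about 7.5–8 N.
- **Arm angles:** These are my estimates from drawing the clamp's outline over the pictures. I did not read them tick by tick.
- **Left clamp approach:** I paused just short of 7 N (about 6.2 N) before the final push and hold.
- **Last checks:** The peg is upright, with its head top at 70.2 mm against 70 mm expected when fully down. The robot is touching nothing. In the last picture the other things look unmoved, except that the arm hides the pen pot; I never touched it.
- **Failed reading:** A depth reading of the peg from the top camera missed it, so the height check rests on the scene camera alone.

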